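# Hold the pedal bin open, then ease it shut

### The job

I want to throw some scraps into the tall round steel pedal bin: press its pedal all the way down with the closed fingers so that the lid opens wide, and hold it there for about two seconds. Then ease the pedal back up slowly, taking two seconds or more, so that the lid comes down gently and never drops or slams, and take the hand away with the lid fully shut. Leave the low rectangular pedal bin shut.

Things in the scene. Friction and masses are not known exactly. Their poses are not given: they have to be found in the camera images.
- round_pad (a point): Point to press: centre of the top of the round bin's pedal pad, a steel plate 40 mm (x) by 50 mm (y), 6 mm thick, with dark ribs, its centre 85 mm off the bin's wall. x points to the bin, y along the width, z up. Pedal up: 46 mm above the worktop; it goes 30 mm almost straight down to a stop. A spring pushes it up: 5 N starts it, 10 N holds it down. No latch: if let go, the lid slams.
- round_pedal: The round bin's pedal lever with its pad. Origin: the pivot inside the bin's foot, 120 mm behind the pad's centre, 22 mm above the worktop; axes as for the pad. The round bin is the taller of two fixed pedal bins left and right of the oven: a steel cylinder 110 mm across, 180 mm tall with its domed lid, on a black foot ring; its upright axis is 140 mm behind the pad's centre.
- round_lid (a joint): Opening angle of the round bin's lid in rad: 0 shut, 1.25 with the pedal fully down. It is linked to the pedal, about 0.042 rad for each mm that the pad goes down or up. It hinges at the side away from the pedal and swings up and away from it.
- square_lid (a joint): Opening angle of the other bin's lid in rad: 0 shut, 1.25 open. That bin is low and rectangular, steel, 132 mm wide, 108 mm deep and 122 mm tall with its flat lid, and has the same kind of pedal. It is to stay shut.

How it is judged:
By the outcome, as a careful person would: the job done as asked, in the order asked, and still so for the second after the job is handed in, with the robot touching nothing.
It also fails if it takes over 42 s, if anything falls off the work surface, if the arm or the gripper's body presses on something with over 40 N, if the wrist force passes 120 N, or if a joint passes its speed limit or range.

### The arm

A 6-joint arm with a two-finger parallel gripper is mounted at the origin on a cart in front of the work surface, level with it; the furniture and walls round the work are solid. World frame = base frame: x ahead of the robot, y to its left, z up, the work surface at z = 0. Lengths are in m, angles in rad, forces in N, time in s.
With the tool pointing down it reaches from about 0.225 to 0.875 m from the base axis. Payload 3.4 kg.
Tool frame: the origin (TCP) lies at the very end of the fingers, on their centre line; the grasp point (between the pads) lies 19 mm behind it (manip.hold_point_z is the distance from the TCP to the grasp point, in m); z points along the fingers, y is the line along which they close (so a half turn about z gives the same grasp; the last joint's range is limited). The gripper opens to 85 mm and grips with 20 to 120 N. Pads are 22 mm wide; open, the fingers measure 114 mm over their backs; the gripper's body (76 mm by 85 mm) begins 54 mm behind the grasp point. The pads swing forward as they close: fully open they stand 13 mm farther back than shut.
Start: joints at [1.184, 0.276, 1.505, -0, 1.361, -0.121], TCP at [0.151, 0.555, 0.231] pointing down, gripper open.
Joint ranges: [-2.89, 2.89], [-0.75, 2.08], [0.22, 2.7], [-1.18, 4.32], [0.11, 2.71], [-2.7, 2.7]. Speed limits (rad/s): [2.57, 2.57, 3.14, 3.14, 3.14, 3.14].

### API

Orientations are given as a unit quaternion [w, x, y, z].
In Python, from rig import readout, viewer, order, manip gives the robot as it stands. The module is installed in compiled form; this text tells all that it offers.
- The arm moves only by the tool send_rows, never from a script. Its arguments are lists of equal length, an entry for each row: "xyz": the shift along the world's x, y, z in m, a list of three; "delta_rot": the turn, a rotation vector about the world's x, y, z in degrees, a list of three. In form: {"xyz": [[tx, ty, tz], ...], "delta_rot": [[wx, wy, wz], ...]}. A call has 1 to 12 rows; each row shifts and turns the commanded pose from where the row before left it; what a row does not reach is not made up. A row lasts 1/10 s, in which the tool goes at most 50 mm and 8.59 degrees, less where a joint would pass 70% of its speed; a pose out of reach is approached as far as the arm can. A call with a gripper value outside its range is refused whole. "gripper" is the finger opening in m, from 0 to 0.0854, set as the call begins (left out, the last holds). The fingers move at their own pace and stop on an object; "force" is the grip in N (left out, the last holds). Time passes only in rows, so rows that do not move let the fingers close. It gives the time, the measured TCP pose, the force, the opening and the grip force at its end, in the units of the state.
- readout.get_state(): the state, without advancing time (a new reading comes with each control period).
- viewer.get_image(name): name is "scene" or "top" or "wrist"; returns a dict with "color" (400x640x3 uint8, red, green, blue), "depth" (400x640 float32, m along the optical axis (not along the pixel's ray), 0 where there is no reading), "K" (3x3 intrinsics, pixels), "dist" ([k1, k2, p1, p2, k3] as OpenCV has them; the pictures are not rectified), "camera_from_world" (4x4, takes a point from world to camera coordinates). Camera axes: x right, y up, looking along -z (the intrinsics and any distortion apply to the point x, -y, -z); pixel columns grow to the right and rows downward; lengths in m; the calibration is good to about 2 mm. A picture is of the moment at which its call begins.
- order.sign_off(): hands the job in; it is judged then, once.
The state is a dict: "clock": time; "qpos": joint angles; "qd": joint speeds; "effort": joint torques, N m; "position": TCP position; "ee_rot": TCP orientation; "contact_force": force on the tool from outside, world axes, zero at the start; "moment": the same for the moment, N m; "width": finger opening in m; "gripper_force": force on a finger pad.
Only numpy, scipy, OpenCV 4.12 (cv2) and the standard library are available. Lean on these libraries where they do the work, as an engineer would, in place of code of your own. Each camera call takes 0.05 s, during which the arm holds its last target. There are 200 camera calls.

## Working session

There is one attempt and no reset: what is moved stays moved. The work goes in short steps, Python scripts to look and compute and a tool call to move; the robot and the scene stay as the last step left them, time stands still between calls to the robot, and variables do not carry over. Pictures are saved under pics/ and viewed, at most 10 in all, crops included, and the job is handed in when it is done.

Besides the shell and the picture viewer there is one more tool, called after ">>>" as name(argument=value, ...) on one line, values as JSON. send_rows: Moves the arm, as the interface text tells. Its arguments: {"type":"object","properties":{"xyz":{"type":"array"},"delta_rot":{"type":"array"},"gripper":{"type":"number"},"force":{"type":"number"}},"required":["xyz","delta_rot"]}

```bash
mkdir -p pics
cat > h.py <<'E'
import numpy as np, cv2
from rig import readout, viewer, order, manip
def shot(n,tag):
    im=viewer.get_image(n); cv2.imwrite(f'pics/{tag}.png',im['color'][:,:,::-1]); np.savez(f'/tmp/{tag}.npz',**im); return im
def cloud(im):
    h,w=im['depth'].shape
    uv=np.stack(np.meshgrid(np.arange(w),np.arange(h)),-1).reshape(-1,1,2).astype(float)
    n=cv2.undistortPoints(uv,np.array(im['K']),np.array(im['dist'])).reshape(h,w,2)
    d=im['depth']; c=np.stack([n[...,0]*d,-n[...,1]*d,-d,np.ones_like(d)],-1)
    return (c@np.linalg.inv(im['camera_from_world']).T)[...,:3]
E
python3 - <<'E'
from h import *
a=shot('scene','s0'); b=shot('top','t0')
cv2.imwrite('pics/both.png',cv2.resize(np.vstack([a['color'],b['color']])[:,:,::-1],(480,600)))
print(readout.get_state()['position'],readout.get_state()['ee_rot'])
for i in(a,b): print((i['depth']>0).mean(),np.linalg.inv(i['camera_from_world'])[:3].round(2))
E
```

```text
[0.15084804 0.55435021 0.23052771] [-2.17933560e-04  1.32520208e-01  9.91179944e-01 -8.16149143e-04]
0.99598828125 [[ 0.67  0.33 -0.66 -0.37]
 [-0.74  0.32 -0.59 -0.92]
 [ 0.01  0.89  0.46  0.81]]
0.99607421875 [[ 0.01  0.98 -0.18  0.36]
 [-1.    0.01 -0.01 -0.04]
 [-0.    0.18  0.98  1.56]]
```

View pics/s0.png

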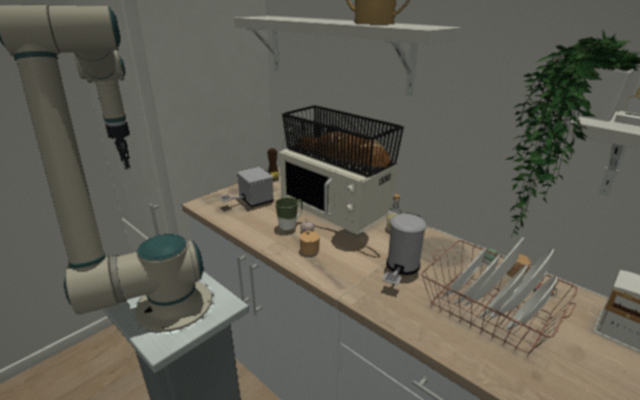

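View pics/t0.png

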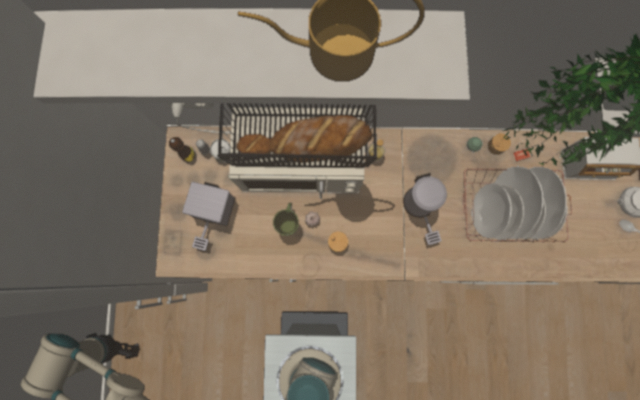

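The scene view shows the round bin at about (406,243) with its pedal at (393,278). In the top view its lid is at (428,195) and its pad at (432,238). The rectangular bin is on the left, with its pad at (202,243).

Run:
```python
from h import *
from scipy import ndimage
for t,(u0,u1,v0,v1) in dict(t0=(415,450,220,252),s0=(375,412,262,298)).items():
    im=dict(np.load(f'/tmp/{t}.npz')); P=cloud(im); q=P[v0:v1,u0:u1]
    m=(q[...,2]>.034)&(q[...,2]<.056)
    if t=='t0': print((q[::2,::2,2]*1000).astype(int))
    l,n=ndimage.label(m)
    for i in range(1,n+1):
        p=q[l==i]
        if len(p)>15: print(t,len(p),p.mean(0).round(4),np.median(p,0).round(4),p.min(0).round(3),p.max(0).round(3),cv2.minAreaRect((p[:,:2]*1000).astype(np.float32)))
    # bin axis
    if t=='t0':
        q=P[165:225,395:450]; m=(q[...,2]>.14)&(q[...,2]<.2); p=q[m]
        print('lid',p.mean(0),p[:,2].max(),cv2.minEnclosingCircle((p[:,:2]*1000).astype(np.float32)))
im=np.load('/tmp/t0.npz')['color'][150:270,390:490]; s=np.load('/tmp/s0.npz')['color'][200:320,350:450]
cv2.imwrite('pics/c.png',cv2.resize(np.hstack([im,s])[:,:,::-1],(800,480),interpolation=cv2.INTER_CUBIC))
```

```text
[[   8    3    1    6    1   32   37    0   -1    2    0    0   -2    0
     0    3    5    0]
 [   0   11    3    0    0    2   41   12   -3   -2    8    3    2   -2
     4    2    0    4]
 [   7    5    0    0    6    0   39   42    9   -2    6   -2    3   -6
     2   -2    6    1]
 [   4    3    4   -2    1    0   40   38    1    0    3    3    2    2
     9    5    5    2]
 [   2    0    2    5    3    0    2   47    4   -2    2    5    2    5
     0    1    8    4]
 [   3   -3    0    0    4    3    4   40   41    0    5   42    0    0
     3   -2    2    1]
 [   0   -3    5    4    1    5    3    6   48   48   49   49    3    5
     2    2   -4   10]
 [  -1   -2    3    3    5   47   51   38   50   48   48   48   44   -1
     0   10    6   -3]
 [  -1    0    4    8   -2   -1   44   57   52   49   52   56   46    8
     2    5    4    0]
 [   8    9    3    5    2   -1   47   50   54   38   43   47   47    3
     1    0    6 1559]
 [   3    1    3    3    1    8   49   48   48   51   39   47   46   48
     0    1   -3    5]
 [   9   -4    4    1    2    7   -1   47   45   50   4
[... 461 characters left out ...]
  -0.4278  0.0476] [ 0.472 -0.46   0.034] [ 0.558 -0.404  0.056] ((518.045166015625, -426.6676940917969), (84.72603607177734, 49.5297966003418), 14.572400093078613)
lid [ 0.63179755 -0.387908    0.17612027] 0.18929125545825554 ((638.285888671875, -390.8251647949219), 65.13733673095703)
s0 80 [ 0.5809 -0.4155  0.0403] [ 0.5807 -0.4169  0.0394] [ 0.563 -0.437  0.034] [ 0.603 -0.382  0.052] ((580.0469970703125, -412.94122314453125), (20.98773765563965, 58.368099212646484), 30.113872528076172)
s0 160 [ 0.4943 -0.4316  0.042 ] [ 0.4924 -0.4308  0.0423] [ 0.465 -0.46   0.034] [ 0.548 -0.402  0.047] ((509.3081359863281, -425.8256530761719), (79.73700714111328, 49.90279769897461), 18.61444664001465)
```

View pics/c.png

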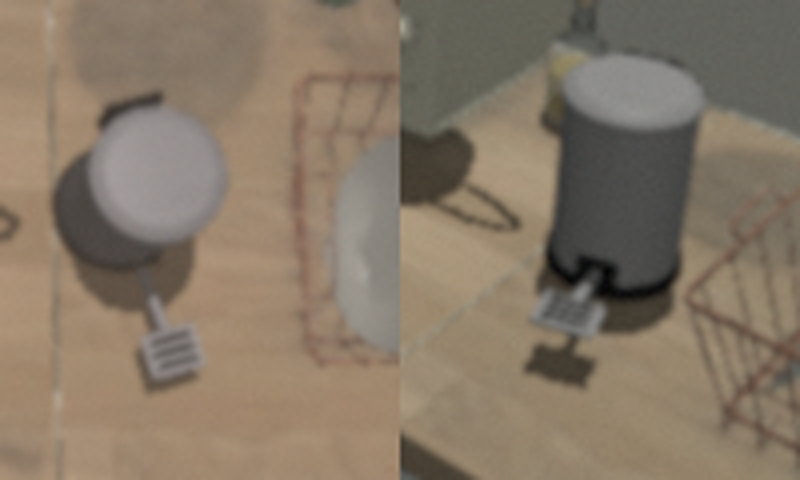

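Run:
```python
from h import *
for t,zz in (('t0',.046),('s0',.046)):
    im=dict(np.load(f'/tmp/{t}.npz')); P=cloud(im)
    C=np.linalg.inv(im['camera_from_world'])[:3,3]
    m=(P[...,2]>.03)&(P[...,2]<.06)&(abs(P[...,0]-.5)<.06)&(abs(P[...,1]+.43)<.06)
    m=m.astype(np.uint8); 
    p=P[m>0]; g=C+(p-C)*((zz-C[2])/(p[:,2]-C[2]))[:,None]   # rays onto pad plane
    ax=np.array([np.cos(.28),np.sin(.28)]); 
    k=(g[:,:2]-[.495,-.43])@ax<.021
    r=cv2.minAreaRect((g[k,:2]*1000).astype(np.float32)); print(t,r,g[k].mean(0))
    q=P[(abs(P[...,0]-.6)<.12)&(abs(P[...,1]+.4)<.09)&(P[...,2]>.06)&(P[...,2]<.15)]
    # cylinder wall fit
    from scipy.optimize import least_squares
    f=least_squares(lambda c:np.hypot(q[:,0]-c[0],q[:,1]-c[1])-.055,[.63,-.39],loss='soft_l1',f_scale=.003); print('axis',f.x,len(q))
```

```text
t0 ((496.3760681152344, -432.1421203613281), (40.16252899169922, 48.975990295410156), 16.85120391845703) [ 0.49638784 -0.43217849  0.046     ]
axis [ 0.63192613 -0.39219538] 197
s0 ((490.64013671875, -433.367919921875), (50.829551696777344, 49.858299255371094), 16.25884246826172) [ 0.48786141 -0.43467631  0.046     ]
axis [ 0.62899209 -0.39009541] 792
```

>>> send_rows(xyz=[[0.012, -0.036, 0], [0.012, -0.036, 0], [0.012, -0.036, 0], [0.012, -0.036, 0], [0.012, -0.036, 0], [0.012, -0.036, 0], [0.012, -0.036, 0], [0.012, -0.036, 0], [0.012, -0.036, 0], [0.012, -0.036, 0], [0.012, -0.036, 0], [0.012, -0.036, 0]], delta_rot=[[0, 0, 0], [0, 0, 0], [0, 0, 0], [0, 0, 0], [0, 0, 0], [0, 0, 0], [0, 0, 0], [0, 0, 0], [0, 0, 0], [0, 0, 0], [0, 0, 0], [0, 0, 0]], gripper=0)

```text
clock: 1.3
position: [0.2949, 0.1214, 0.2312]
ee_rot: [0.0, 0.132, 0.991, 0.0]
contact_force: [1.2, 0.6, -1.1]
width: 0.0002
gripper_force: 0.0
```

>>> send_rows(xyz=[[0.015, -0.042, -0.005], [0.015, -0.042, -0.005], [0.015, -0.042, -0.005], [0.015, -0.042, -0.005], [0.015, -0.042, -0.005], [0.015, -0.042, -0.005], [0.015, -0.042, -0.005], [0.015, -0.042, -0.005], [0.015, -0.042, -0.005], [0.015, -0.042, -0.005], [0.015, -0.042, -0.005], [0.015, -0.042, -0.005]], delta_rot=[[0, 0, 0], [0, 0, 0], [0, 0, 0], [0, 0, 0], [0, 0, 0], [0, 0, 0], [0, 0, 0], [0, 0, 0], [0, 0, 0], [0, 0, 0], [0, 0, 0], [0, 0, 0]])

```text
clock: 2.5
position: [0.4752, -0.3827, 0.1705]
ee_rot: [-0.0, 0.133, 0.991, 0.0]
contact_force: [1.0, -0.0, 0.3]
width: -0.0001
gripper_force: 0.0
```

>>> send_rows(xyz=[[0.015, -0.042, -0.005], [0.006, -0.007, -0.02], [0, 0, -0.02], [0, 0, -0.02], [0, 0, -0.01], [0, 0, 0]], delta_rot=[[0, 0, 0], [0, 0, 0], [0, 0, 0], [0, 0, 0], [0, 0, 0], [0, 0, 0]])

```text
clock: 3.1
position: [0.4951, -0.4291, 0.0943]
ee_rot: [-0.002, 0.132, 0.991, 0.001]
contact_force: [0.7, -0.2, -0.1]
width: 0.0
gripper_force: 0.0
```

Run:
```python
from h import *
s=readout.get_state(); print(s['position'],s['qpos'].round(2) if hasattr(s['qpos'],'round') else s['qpos'],s['contact_force'])
w=shot('wrist','w1');t=shot('top','t1');s=shot('scene','s1')
cv2.imwrite('pics/c1.png',np.vstack([np.hstack([cv2.resize(t['color'][150:270,390:490],(400,300)),cv2.resize(s['color'][200:320,350:450],(400,300))]),np.hstack([cv2.resize(w['color'],(480,300)),np.zeros((300,320,3),np.uint8)])])[:,:,::-1])
```

```text
[ 0.49508922 -0.42912488  0.09429311] [-0.82  0.49  1.52  0.    1.14 -2.13] [ 0.6574757  -0.22913539 -0.06269024]
```

View pics/c1.png

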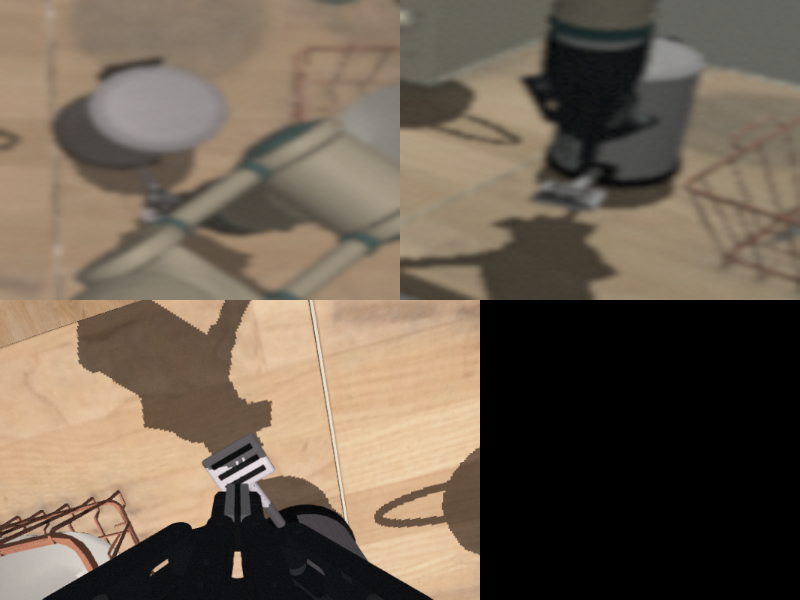

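The wrist view, at half scale, puts the closed fingertips at about (238,487) and the ribbed pad at about (238,465), 48 mm below them. I'll check the pad centre from this close view.

Run:
```python
from h import *
im=dict(np.load('/tmp/w1.npz')); P=cloud(im)
m=(P[...,2]>.036)&(P[...,2]<.056)&(abs(P[...,0]-.495)<.05)&(abs(P[...,1]+.43)<.05)
p=P[m]; ax=np.array([np.cos(.29),np.sin(.29)]); ay=np.array([-ax[1],ax[0]])
d=p[:,:2]-[.4955,-.432]; a=d@ax;b=d@ay
print(len(p),np.percentile(p[:,2],[5,50,95]),np.percentile(a,[0,1,50,99]),np.percentile(b,[0,1,50,99,100]))
```

```text
4592 [0.04086692 0.04416262 0.04567667] [-0.01842223 -0.01795916 -0.00034605  0.04112753] [-0.02131758 -0.01982102  0.00656851  0.02851509  0.02892348]
```

>>> send_rows(xyz=[[0, 0, -0.015], [0, 0, -0.015], [0, 0, -0.01], [0, 0, -0.004], [0, 0, -0.002], [0, 0, -0.002], [0, 0, -0.002], [0, 0, -0.002], [0, 0, -0.002]], delta_rot=[[0, 0, 0], [0, 0, 0], [0, 0, 0], [0, 0, 0], [0, 0, 0], [0, 0, 0], [0, 0, 0], [0, 0, 0], [0, 0, 0]])

```text
clock: 4.15
position: [0.4961, -0.4306, 0.0432]
ee_rot: [0.0, 0.132, 0.991, -0.0]
contact_force: [-1.3, 0.1, 5.6]
width: 0.0001
gripper_force: 2.6
```

>>> send_rows(xyz=[[0, 0, -0.002], [0, 0, -0.002], [0, 0, -0.002], [0, 0, -0.002], [0, 0, -0.002], [0, 0, -0.002], [0, 0, -0.002], [0, 0, -0.002], [0, 0, -0.002]], delta_rot=[[0, 0, 0], [0, 0, 0], [0, 0, 0], [0, 0, 0], [0, 0, 0], [0, 0, 0], [0, 0, 0], [0, 0, 0], [0, 0, 0]])

```text
clock: 5.05
position: [0.4945, -0.431, 0.0254]
ee_rot: [-0.001, 0.132, 0.991, -0.001]
contact_force: [-6.0, -1.0, 8.4]
width: -0.0003
gripper_force: 4.2
```

>>> send_rows(xyz=[[-0.0005, 0, -0.002], [-0.0005, 0, -0.002], [-0.0005, 0, -0.002], [-0.0005, 0, -0.001], [0, 0, -0.001], [0, 0, 0]], delta_rot=[[0, 0, 0], [0, 0, 0], [0, 0, 0], [0, 0, 0], [0, 0, 0], [0, 0, 0]])

```text
clock: 5.65
position: [0.4942, -0.431, 0.0177]
ee_rot: [0.001, 0.132, 0.991, -0.001]
contact_force: [-2.1, -1.3, 7.1]
width: 0.0001
gripper_force: 3.8
```

>>> send_rows(xyz=[[0, 0, -0.001], [0, 0, -0.001], [0, 0, -0.0005], [0, 0, -0.0005], [0, 0, 0]], delta_rot=[[0, 0, 0], [0, 0, 0], [0, 0, 0], [0, 0, 0], [0, 0, 0]])

```text
clock: 6.15
position: [0.4944, -0.4311, 0.0158]
ee_rot: [0.001, 0.132, 0.991, -0.001]
contact_force: [-3.3, 1.1, 12.2]
width: 0.0001
gripper_force: 6.3
```

>>> send_rows(xyz=[[0, 0, -0.0005], [0, 0, -0.0005], [0, 0, -0.0005], [0, 0, 0]], delta_rot=[[0, 0, 0], [0, 0, 0], [0, 0, 0], [0, 0, 0]])

```text
clock: 6.55
position: [0.4944, -0.4311, 0.0154]
ee_rot: [0.001, 0.132, 0.991, -0.001]
contact_force: [-4.0, 2.6, 18.4]
width: 0.0
gripper_force: 8.9
```

The force is rising with almost no further travel, so the pedal is at its stop. I'll hold it there and check the lid.

>>> send_rows(xyz=[[0, 0, 0], [0, 0, 0], [0, 0, 0], [0, 0, 0], [0, 0, 0], [0, 0, 0], [0, 0, 0], [0, 0, 0], [0, 0, 0], [0, 0, 0]], delta_rot=[[0, 0, 0], [0, 0, 0], [0, 0, 0], [0, 0, 0], [0, 0, 0], [0, 0, 0], [0, 0, 0], [0, 0, 0], [0, 0, 0], [0, 0, 0]])

```text
clock: 7.55
position: [0.4944, -0.4311, 0.0154]
ee_rot: [0.001, 0.132, 0.991, -0.001]
contact_force: [-4.3, 2.3, 17.7]
width: -0.0004
gripper_force: 8.9
```

Run:
```python
from h import *
s=shot('scene','s2');t=shot('top','t2')
cv2.imwrite('pics/c2.png',np.hstack([cv2.resize(t['color'][130:270,370:490],(400,400)),cv2.resize(s['color'][160:320,330:470],(400,400))])[:,:,::-1])
P=cloud(t);q=P[(P[...,2]>.1)&(P[...,2]<.33)&(abs(P[...,0]-.69)<.08)&(abs(P[...,1]+.37)<.07)]
print(len(q),np.percentile(q[:,2],[50,90,99]) if len(q) else 0)
```

```text
473 [0.2297681  0.27547135 0.28016363]
```

View pics/c2.png

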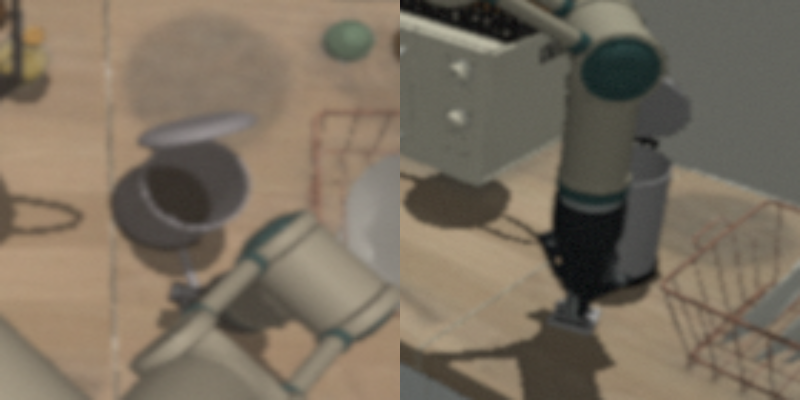

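The lid stands wide open: it is upright behind the rim in the top crop at (198,130), with its top about 0.28 m up. I'll finish the hold and then ease the pedal up.

>>> send_rows(xyz=[[0, 0, 0], [0, 0, 0], [0, 0, 0], [0, 0, 0], [0, 0, 0], [0, 0, 0]], delta_rot=[[0, 0, 0], [0, 0, 0], [0, 0, 0], [0, 0, 0], [0, 0, 0], [0, 0, 0]])

```text
clock: 8.25
position: [0.4944, -0.4311, 0.0154]
ee_rot: [0.001, 0.132, 0.991, -0.001]
contact_force: [-3.9, 1.8, 17.7]
width: 0.0003
gripper_force: 8.9
```

>>> send_rows(xyz=[[0, 0, 0.0005], [0, 0, 0.001], [0, 0, 0.001], [0, 0, 0.001], [0, 0, 0.001], [0.0002, 0, 0.001], [0.0002, 0, 0.001], [0.0002, 0, 0.001], [0.0002, 0, 0.001], [0.0002, 0, 0.001], [0.0002, 0, 0.001], [0.0002, 0, 0.001]], delta_rot=[[0, 0, 0], [0, 0, 0], [0, 0, 0], [0, 0, 0], [0, 0, 0], [0, 0, 0], [0, 0, 0], [0, 0, 0], [0, 0, 0], [0, 0, 0], [0, 0, 0], [0, 0, 0]])

```text
clock: 9.45
position: [0.4944, -0.431, 0.0245]
ee_rot: [-0.001, 0.132, 0.991, -0.001]
contact_force: [-4.0, -1.4, 7.4]
width: 0.0001
gripper_force: 3.7
```

>>> send_rows(xyz=[[0.0002, 0, 0.001], [0.0002, 0, 0.001], [0, 0, 0.001], [0, 0, 0.001], [0, 0, 0.001], [0, 0, 0.001], [0, 0, 0.001], [0, 0, 0.001], [0, 0, 0.001], [0, 0, 0.001], [0, 0, 0.001], [0, 0, 0.001]], delta_rot=[[0, 0, 0], [0, 0, 0], [0, 0, 0], [0, 0, 0], [0, 0, 0], [0, 0, 0], [0, 0, 0], [0, 0, 0], [0, 0, 0], [0, 0, 0], [0, 0, 0], [0, 0, 0]])

```text
clock: 10.65
position: [0.4951, -0.4308, 0.0363]
ee_rot: [-0.0, 0.132, 0.991, -0.001]
contact_force: [-2.5, -0.4, 5.8]
width: 0.0001
gripper_force: 2.9
```

>>> send_rows(xyz=[[0, 0, 0.001], [0, 0, 0.001], [0, 0, 0.001], [0, 0, 0.0007], [0, 0, 0.0007], [0, 0, 0.0007], [0, 0, 0.0007], [0, 0, 0.0005], [0, 0, 0.0005], [0, 0, 0.0005], [0, 0, 0.0005], [0, 0, 0.0005]], delta_rot=[[0, 0, 0], [0, 0, 0], [0, 0, 0], [0, 0, 0], [0, 0, 0], [0, 0, 0], [0, 0, 0], [0, 0, 0], [0, 0, 0], [0, 0, 0], [0, 0, 0], [0, 0, 0]])

```text
clock: 11.85
position: [0.4962, -0.4304, 0.0437]
ee_rot: [0.0, 0.133, 0.991, -0.0]
contact_force: [-1.8, -2.0, 3.8]
width: -0.0003
gripper_force: 2.2
```

Nearly at the top; continuing slowly, then withdrawing.

>>> send_rows(xyz=[[0, 0, 0.0005], [0, 0, 0.0005], [0, 0, 0.0005], [0, 0, 0.0005], [0, 0, 0.0005], [0, 0, 0.0005], [0, 0, 0.0005], [0, 0, 0.0005]], delta_rot=[[0, 0, 0], [0, 0, 0], [0, 0, 0], [0, 0, 0], [0, 0, 0], [0, 0, 0], [0, 0, 0], [0, 0, 0]])

```text
clock: 12.65
position: [0.4957, -0.4299, 0.0474]
ee_rot: [-0.0, 0.133, 0.991, 0.0]
contact_force: [0.0, 0.0, 0.5]
width: 0.0001
gripper_force: 0.0
```

>>> send_rows(xyz=[[0, 0, 0.001], [0, 0, 0.003], [0, 0, 0.01], [0, 0, 0.02], [0, 0, 0.03], [0, 0, 0.03], [-0.01, 0.02, 0.03], [-0.01, 0.03, 0.02], [-0.01, 0.03, 0], [-0.01, 0.03, 0], [-0.01, 0.03, 0], [0, 0, 0]], delta_rot=[[0, 0, 0], [0, 0, 0], [0, 0, 0], [0, 0, 0], [0, 0, 0], [0, 0, 0], [0, 0, 0], [0, 0, 0], [0, 0, 0], [0, 0, 0], [0, 0, 0], [0, 0, 0]])

```text
clock: 13.85
position: [0.444, -0.2862, 0.1928]
ee_rot: [-0.001, 0.131, 0.991, 0.001]
contact_force: [0.2, -1.2, 0.1]
width: 0.0
gripper_force: 0.0
```

Run:
```python
from h import *
s=shot('scene','s3');t=shot('top','t3')
cv2.imwrite('pics/c3.png',np.hstack([cv2.resize(t['color'][130:270,150:490],(400,300)),cv2.resize(s['color'][140:320,200:470],(400,300))])[:,:,::-1])
P0=cloud(dict(np.load('/tmp/t0.npz')));P=cloud(t)
for n,(u0,u1,v0,v1) in dict(lid=(417,438,183,205),square=(190,228,190,215),pad=(426,440,232,244)).items():
    print(n,np.median(P0[v0:v1,u0:u1],(0,1)).round(4),np.median(P[v0:v1,u0:u1],(0,1)).round(4))
```

```text
lid [ 0.6259 -0.3826  0.1794] [ 0.6269 -0.3818  0.1793]
square [0.5991 0.3473 0.1239] [0.5989 0.3472 0.124 ]
pad [ 0.495  -0.4302  0.0477] [ 0.4444 -0.2873  0.5974]
```

View pics/c3.png

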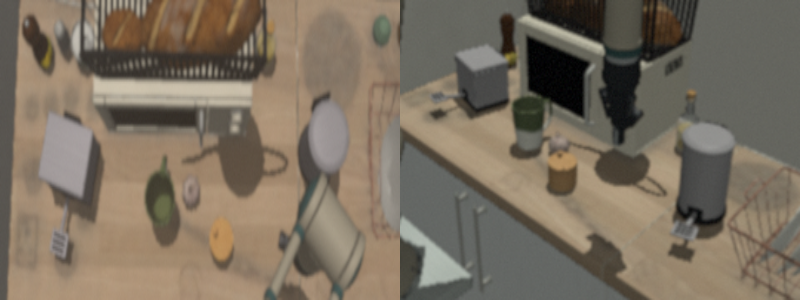

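Both lids are shut and at their starting heights (round 0.179 m, rectangular 0.124 m). The hand is clear of everything.

```bash
python3 -c "from rig import order; print(order.sign_off())"
```

```text
the job is handed in; nothing more can be done
None
```

The job is handed in: the round bin's pedal was pressed to its stop and held about 2 s with the lid wide open, then eased up over about 4 s; the lid is fully shut, the hand is clear, and the rectangular bin stayed shut.

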